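# Shut the rice cooker and start the quick programme

## Task

Set the rice cooker going on its quick programme: push its half-open lid down by the front lip until it latches shut, then press the blue menu key to choose the quick programme, let it up again, and then press the orange cook key. Do not lean on the keys while the lid is open, do not press the dark cancel key or the lid release, do not lift the lid further open, and leave the mug, the soap bottle and the measuring cup where they stand.

Things in the scene. Friction and masses are not known exactly. Their poses are not given: they have to be found in the camera images.
- cooker: White round electric rice cooker, fixed to the counter, 240 mm in diameter, 199 mm high with the lid shut. Origin: centre of its underside, on the counter. Its x axis points from its front (nose, lid lip) to its back (hinge), y to the left as seen by someone in front who faces it, z up. The front nose, 66 mm wide, reaches 150 mm from the cooker's axis, as does the hinge block at the back.
- lid (a joint): Lid angle in rad: 0 shut, growing as the front rises (about the cooker's +y axis through lid_hinge). Starts at 0.42 to 0.65 and stays there by friction. Pushing the lip takes 1 to 2 N, and 5 to 7 N some 10 mm before shut, where a spring catch snaps in; below 0.02 it pulls the lid shut and keeps it (below 0.005). Let go at 0.05 to 0.3 the lid swings up again to 0.4 to 0.5. Keep it below 0.75.
- lid_hinge (a point): Point on the lid's hinge axis, in the middle of the cooker's width: 128 mm behind the cooker's axis and 140 mm above the counter.
- lid_lip (a point): Centre of the flat grey pad (32 by 66 mm) on the lip at the lid's front, where to push; tilts with the lid. In the lid's frame 262 mm before the hinge axis, 30 mm above it; shut: 134 mm before the cooker's axis, 170 mm high. As the lid closes it swings 35 to 72 mm towards the cooker's front; a finger going straight down slides off towards the keys. 15 mm behind it the lid rises 22 mm.
- menu_top (a point): Centre of the top of the round blue menu key, 23 mm in diameter, on the lid's panel; moves with the lid. With the lid shut it is 46 mm in front of the cooker's axis, 48 mm to the cooker's +y side and about 199 mm above the counter, facing straight up. The keys stand 6 mm proud of the panel.
- menu_key (a joint): Travel of the blue menu key in m: 0 up, 0.004 fully pressed (about 4.4 N; 1.5 N to start); springs back. Counts as pressed beyond 0.0025 for a tenth of a second.
- cook_top (a point): Centre of the top of the orange cook key, 32 mm (y) by 22 mm (x), on the lid's panel; with the lid shut 46 mm in front of the cooker's axis, 48 mm to its -y side and about 199 mm above the counter, facing up.
- cook_key (a joint): Travel of the orange cook key in m: 0 up, 0.004 fully pressed; same spring as the menu key.
- cancel_top (a point): Centre of the top of the dark round cancel key, 19 mm in diameter, midway between the other two keys. Not to be pressed.
- cancel_key (a joint): Travel of the dark cancel key in m: 0 up, 0.004 fully pressed. Leave it up.
- release (a joint): Travel of the dark lid-release push key, 40 by 24 mm, on the upright front of the nose below the lip, in m: 0 out, 0.005 pushed in. Leave it out.
- mug: Loose blue mug, 80 mm across, 90 mm high, handle on its +y side; origin at the centre of its underside. Bystander.
- soap: Loose white pump bottle of dish soap, 64 mm across, 168 mm high; origin at the centre of its underside. Bystander.
- measure: Loose green rice measuring cup, 66 mm across, 68 mm high; origin at the centre of its underside. Bystander.

How it is judged:
By the outcome, as a careful person would: the job done as asked, in the order asked, and still so for the second after the job is handed in, with the robot touching nothing.
It also fails if it takes over 48 s, if anything falls off the work surface, if the arm or the gripper's body presses on something with over 40 N, if the wrist force passes 120 N, or if a joint passes its speed limit or range.

## Robot

A 6-joint arm with a two-finger parallel gripper is mounted at the origin on the work surface. World frame = base frame: x ahead of the robot, y to its left, z up, the work surface at z = 0. Lengths are in m, angles in rad, forces in N, time in s.
With the tool pointing down it reaches from about 0.325 to 1 m from the base axis. Payload 5.1 kg.
Tool frame: the origin (TCP) lies on the centre line of the jaws, within the pads' length; the fingertips stand 25 mm ahead of it and the grasp point (between the pads) lies 6 mm ahead of it; z points along the fingers, y is the line along which they close (so a half turn about z gives the same grasp; the last joint's range is limited). The gripper opens to 85 mm and grips with 20 to 120 N. Pads are 22 mm wide; open, the fingers measure 114 mm over their backs; the gripper's body (76 mm by 85 mm) begins 54 mm behind the grasp point. The pads swing forward as they close: fully open they stand 13 mm farther back than shut.
Start: joints at [1.052, 0.124, 1.65, -0, 1.367, -0.083], TCP at [0.274, 0.589, 0.256] pointing down, gripper open.
Joint ranges: [-2.61, 2.61], [-1.02, 2.33], [0.03, 2.71], [-1.35, 4.49], [0.32, 2.68], [-2.91, 2.91]. Speed limits (rad/s): [2.57, 2.57, 3.14, 3.14, 3.14, 3.14].

## Interface

Orientations are given as a rotation vector (axis times angle).
In Python, from workcell import * gives the robot as it stands.
- The arm moves only by the shell command python3 -m jog 'ROWS' [OPENING]. ROWS is JSON, one flat list of numbers, 4 for each row, row after row: the shift along the tool's x, y, z in mm, then the turn about the tool's z in degrees. In form: [tx, ty, tz, roll, tx, ty, tz, roll, ...]. A call has 1 to 20 rows; each row is the pose to reach, as a shift and turn from the pose commanded when the call began, along the tool's axes at that moment; what a row does not reach only later rows make up. A row lasts 1/12 s, in which the tool goes at most 41.7 mm and 7.16 degrees, less where a joint would pass 70% of its speed; a pose out of reach is approached as far as the arm can. A call with a gripper value outside its range is refused whole. OPENING is the opening, from 0 (shut) to 1 (fully open), set as the call begins (- or left out, the last holds). The fingers move at their own pace and stop on an object; the grip force is fixed at half the most. Time passes only in rows, so rows that repeat a pose let the fingers close. It gives the time, the measured TCP pose, the force, the opening and the grip force at its end, in the units of the state.
- get_obs(): the state, without advancing time (a new reading comes with each control period).
- grab_frame(name): name is "scene" or "top"; returns (picture, depth): 400x640x3 uint8, red, green, blue; 400x640 float32, m along the optical axis (not along the pixel's ray), 0 where there is no reading.
- get_calibration(name): a dict with "intrinsics" (3x3 intrinsics, pixels), "distortion" ([k1, k2, p1, p2, k3] as OpenCV has them; the pictures are not rectified), "rvec" (rotation vector, rad) and "tvec" (3), from world to camera coordinates, as OpenCV has them. Camera axes: x right, y down, z forward; pixel columns grow to the right and rows downward; lengths in m; the calibration is good to about 2 mm. A picture is of the moment at which its call begins. get_calibration takes no time and is no camera call.
- finish_job(): hands the job in; it is judged then, once.
The state is a dict: "time": time; "joints": joint angles; "joint_vel": joint speeds; "effort": joint torques, N m; "eef_pos": TCP position; "ee_rot": TCP orientation; "wrist_force": force on the tool from outside, world axes, zero at the start; "torque": the same for the moment, N m; "grip_width": finger opening in m; "grasp_force": force on a finger pad.
Only numpy, scipy, OpenCV 4.12 (cv2) and the standard library are available. Lean on these libraries where they do the work, as an engineer would, in place of code of your own. Each camera call takes 0.05 s, during which the arm holds its last target. There are 200 camera calls.

## Working session

There is one attempt and no reset: what is moved stays moved. The work goes in short steps, Python scripts to look and compute and a shell command to move; the robot and the scene stay as the last step left them, time stands still between calls to the robot, and variables do not carry over. Pictures are saved under pics/ and viewed, at most 10 in all, crops included, and the job is handed in when it is done.

```bash
mkdir -p pics
cat > h.py <<'E'
from workcell import *
import numpy as np, cv2
def cal(n):
    c=get_calibration(n);K=np.array(c["intrinsics"],float);d=np.array(c["distortion"],float)
    R=cv2.Rodrigues(np.array(c["rvec"],float))[0];t=np.array(c["tvec"],float).ravel();return K,d,R,t
def ray(n,uv):
    K,d,R,t=cal(n);p=cv2.undistortPoints(np.array(uv,float).reshape(-1,1,2),K,d).reshape(-1,2)
    v=np.c_[p,np.ones(len(p))]@R;return -R.T@t,v
def onz(n,uv,z):
    o,v=ray(n,uv);return o+v*((z-o[2])/v[:,2])[:,None]
def withdepth(n,uv,dep):
    o,v=ray(n,uv);return o+v*np.array(dep).reshape(-1,1)
E
python3 - <<'E'
from h import *
for n in("scene","top"):
    im,d=grab_frame(n);cv2.imwrite(f"pics/{n}0.png",im[:,:,::-1]);np.savez(f"{n}0.npz",im=im,d=d)
    print(n,ray(n,[[320,200]]),(d>0).mean())
print(get_obs())
E
```

```text
scene (array([1.29520692, 0.2659581 , 0.92197132]), array([[-0.63611986, -0.2105059 , -0.74250058]])) 0.9960703125
top (array([0.49690453, 0.06589628, 1.06634643]), array([[ 0.11463739,  0.01401887, -0.99368629]])) 0.9958671875
{'time': 0.1, 'joints': array([ 1.05238281e+00,  1.24456381e-01,  1.65153927e+00, -2.90995596e-05,
        1.36747763e+00, -8.26107209e-02]), 'joint_vel': array([-0.00076313, -0.00093882, -0.00204636, -0.0004417 ,  0.00171775,
        0.00334051]), 'effort': array([ 6.14405071e-04, -4.24928927e+01, -3.66655040e+01, -6.88622799e-05,
        3.96038376e-03,  6.08796427e-06]), 'eef_pos': array([0.27418069, 0.58879182, 0.25516413]), 'ee_rot': array([-6.79029246e-01, -3.06678809e+00,  2.83446485e-03]), 'wrist_force': array([ 0.05252001, -0.01310724,  0.25590216]), 'torque': array([ 0.0185894 ,  0.01431741, -0.01318522]), 'grasp_force': 0.0, 'grip_width': 0.08550935872205918}
```

View pics/scene0.png

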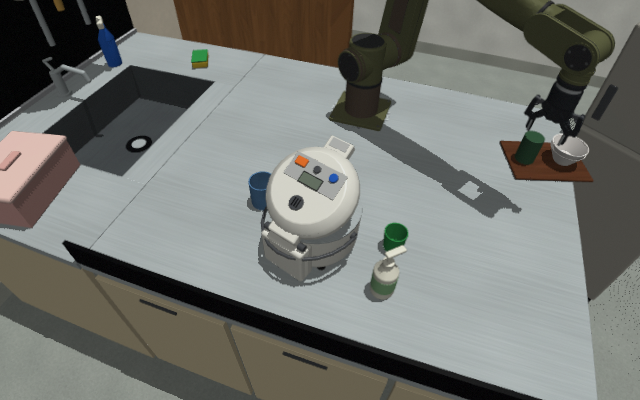

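View pics/top0.png

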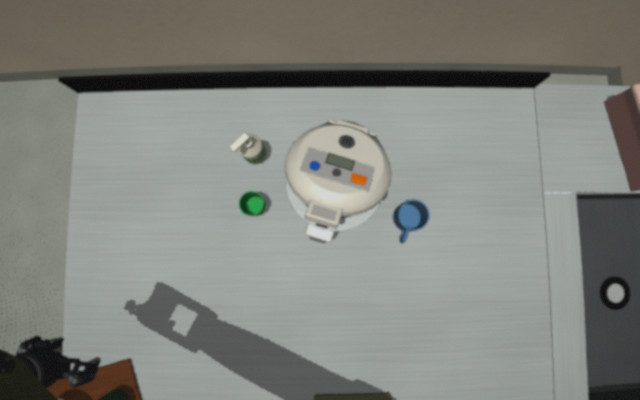

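The top view shows the cooker with its front facing the robot: lip pad at about (325,212), nose (321,233), blue key (315,166), cancel (337,173), orange (358,180), measuring cup (253,204), soap (250,148), mug (410,215). In the scene view the keys are at blue (334,179), cancel (317,170), orange (301,161), and the lip is at (340,147).

```bash
cat > m.py <<'E'
from h import *
def blob(im,col,box):
    x0,y0,x1,y1=box;s=im[y0:y1,x0:x1];hsv=cv2.cvtColor(s,cv2.COLOR_RGB2HSV)
    m=(((hsv[...,0]>105)&(hsv[...,0]<128)) if col=="b" else (hsv[...,0]<18))&(hsv[...,1]>150)&(hsv[...,2]>90)
    n,l,st,c=cv2.connectedComponentsWithStats(m.astype(np.uint8));i=1+st[1:,4].argmax();return c[i]+[x0,y0],st[i,4]
def tri(a,b):
    o1,v1=ray("top",[a]);o2,v2=ray("scene",[b]);v1=v1[0];v2=v2[0]
    s=np.linalg.lstsq(np.c_[v1,-v2],o2-o1,rcond=None)[0];p,q=o1+v1*s[0],o2+v2*s[1];return (p+q)/2,np.linalg.norm(p-q)
def cooker(t,s,bt=(290,140,395,205),bs=(265,145,360,220)):
    B=tri(blob(t,"b",bt)[0],blob(s,"b",bs)[0]);O=tri(blob(t,"o",bt)[0],blob(s,"o",bs)[0])
    print("blue",B,"orange",O,np.linalg.norm(B[0]-O[0]))
    y=(B[0]-O[0])[:2];y/=np.linalg.norm(y);x=np.array([y[1],-y[0]]);M=(B[0]+O[0])/2
    r=np.hypot(.174,.059);th=np.arcsin((M[2]-.14)/r)-np.arctan2(59,174)
    h=M[:2]+x*np.sqrt(r*r-(M[2]-.14)**2);c=h-.128*x
    print("theta",th,"hinge",h,"centre",c,"x",x,"yaw",np.arctan2(x[1],x[0]));return th,h,c,x,y
E
python3 - <<'E'
from m import *
t=np.load("top0.npz");s=np.load("scene0.npz")
th,h,c,x,y=cooker(t["im"],s["im"])
def lip(th):
    a=th;return np.r_[h-x*(.262*np.cos(a)-.030*np.sin(a)),.14+.262*np.sin(a)+.030*np.cos(a)]
L=lip(th);print("lip pred",L)
for n,f in(("top",t),("scene",s)):
    K,d,R,tt=cal(n);P=[L,np.r_[c-.15*x,.13],np.r_[c,0]]
    print(n,cv2.projectPoints(np.array(P),cv2.Rodrigues(R)[0],tt,K,d)[0].reshape(-1,2))
print("depth lip",withdepth("top",[[325,213]],[t["d"][213,325]]), "nose",onz("top",[[321,233]],.13),withdepth("top",[[321,233]],[t["d"][233,321]]))
for nm,uv,z in(("measure",[253,204],.068),("soap",[252,150],.13),("mug",[410,215],.09)): print(nm,onz("top",[uv],z))
a=cv2.resize(t["im"][110:260,220:440],None,fx=3.6,fy=3.6,interpolation=2)
cv2.imwrite("pics/crop.png",a[:,:,::-1])
E
```

```text
blue (array([0.66163398, 0.08774161, 0.27208147]), np.float64(0.0006368511631088851)) orange (array([ 0.63218157, -0.0032378 ,  0.2710346 ]), np.float64(0.001385119186703507)) 0.09563363849442601
theta 0.47119446700632867 hinge [0.76892878 0.00275053] centre [0.64715089 0.0421732 ] x [ 0.95138972 -0.30798962] yaw -0.3130792121021506
lip pred [0.55978433 0.07045603 0.28566594]
top [[323.35062164 213.41407231]
 [316.54582261 241.84630019]
 [333.935296   190.04519715]]
scene [[339.25203655 145.02047857]
 [348.37234545 176.63346741]
 [316.26197042 237.57483111]]
depth lip [[0.56050291 0.06713435 0.28658062]] nose [[0.52538079 0.07751476 0.13      ]] [[0.52517883 0.07743236 0.1366409 ]]
measure [[0.60372815 0.25279897 0.068     ]]
soap [[0.73082224 0.24540311 0.13      ]]
mug [[ 0.56871675 -0.14687261  0.09      ]]
```

View pics/crop.png

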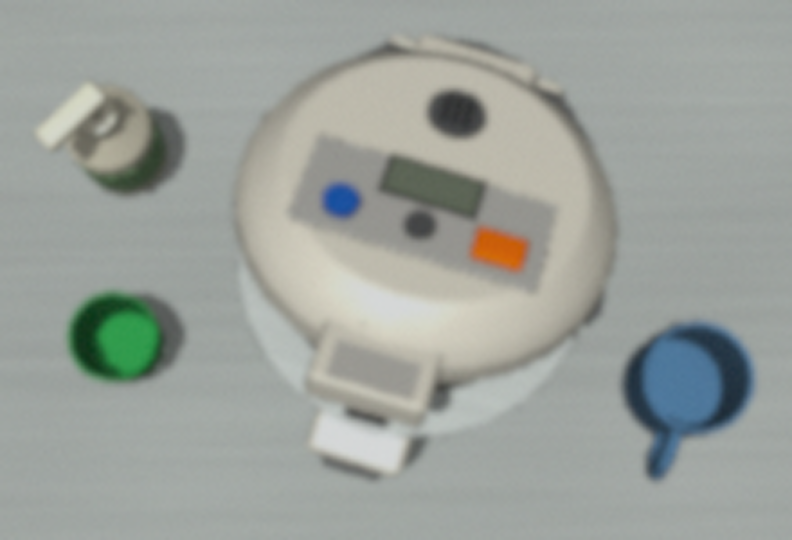

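```bash
python3 -m jog '[0,0,-40,0, 0,0,-80,0, 0,0,-105,0, -15,-11,-105,-1, -45,-33,-105,-2, -75,-55,-105,-3, -105,-77,-105,-4, -135,-99,-105,-5, -165,-121,-105,-6, -195,-143,-105,-7, -225,-165,-105,-7, -255,-187,-105,-7, -285,-209,-105,-7, -315,-231,-105,-7, -345,-253,-105,-7, -375,-275,-105,-7, -405,-297,-105,-7, -435,-319,-105,-7, -465,-341,-105,-7, -478,-349,-105,-7]' 0
cat > plan.py <<'E'
from h import *
from scipy.spatial.transform import Rotation as Ro
h=np.array([.76893,.00275]);c=np.array([.64715,.04217]);x=np.array([.95139,-.30799]);y=np.array([.30799,.95139])
def lip(a): return np.r_[h-x*(.262*np.cos(a)-.030*np.sin(a)),.14+.262*np.sin(a)+.030*np.cos(a)]
def tcp(a): return lip(a)+[0,0,.025+.011*np.tan(max(a,0))]
def rel(P,p0=None):
    o=get_obs();R=Ro.from_rotvec(o["ee_rot"]).as_matrix()
    return np.round((np.array(P)-(o["eef_pos"] if p0 is None else p0))@R*1000,1)
E
python3 - <<'E'
from plan import *
o=get_obs();R=Ro.from_rotvec(o["ee_rot"]).as_matrix();print(o["time"],o["eef_pos"],o["wrist_force"],o["grip_width"])
print(R, R[:2,0]@x)
print(rel(tcp(.471)))
for a in np.r_[.471,.4,.35,.3,.25,.2,.15,.1,.05,.02,0,-.02]: print(a,rel(tcp(a)))
E
```

```text
time: 1.77
eef_pos: [0.5615, 0.0674, 0.3604]
ee_rot: [-0.496, -3.101, 0.002]
wrist_force: [0.5, -0.2, -0.2]
grip_width: 0.0002
grasp_force: 0.0
1.7667 [0.5614598  0.06736429 0.36043798] [ 0.50768897 -0.21046887 -0.19823858] 0.00019217585122092417
[[-9.50078277e-01  3.12010182e-01 -9.55807360e-04]
 [ 3.12011308e-01  9.50077299e-01 -1.43872442e-03]
 [ 4.59194207e-04 -1.66512352e-03 -9.99998508e-01]] -0.9999913349037745
[ 2.6  2.5 44.2]
0.471 [ 2.6  2.5 44.2]
0.4 [12.3  2.5 61.1]
0.35 [18.5  2.5 73.4]
0.3 [24.1  2.5 86. ]
0.25 [29.1  2.5 98.8]
0.2 [ 33.5   2.5 111.8]
0.15 [ 37.2   2.5 125. ]
0.1 [ 40.4   2.5 138.3]
0.05 [ 42.8   2.5 151.8]
0.02 [ 44.    2.5 160. ]
0.0 [ 44.6   2.5 165.5]
-0.02 [ 45.2   2.5 170.7]
```

```bash
python3 -m jog '[2,2,15,0, 3,2,28,0, 3,2,36,0, 3,2,42,0, 4,2,46,0, 6,2,50,0, 9,2,55,0, 12,2,61,0, 12,2,61,0]' 0
python3 - <<'E'
from m import *
o=get_obs();print(o["eef_pos"])
t=grab_frame("top")[0];s=grab_frame("scene")[0]
cv2.imwrite("pics/s1.png",cv2.resize(s[90:260,240:420],None,fx=3.3,fy=3.3)[:,:,::-1])
try: print(cooker(t,s))
except Exception as e: print(e)
E
```

```text
time: 2.52
eef_pos: [0.5487, 0.0772, 0.2992]
ee_rot: [-0.489, -3.102, 0.0]
wrist_force: [0.3, 0.2, -0.5]
grip_width: -0.0002
grasp_force: 0.0
[0.54870812 0.07717748 0.29919334]
blue (array([0.65244617, 0.09045673, 0.26157903]), np.float64(0.0007696448607809867)) orange (array([ 0.62175072, -0.00598449,  0.25887214]), np.float64(0.009181502500866552)) 0.10124449440141195
theta 0.38641839618423374 hinge [7.69488950e-01 9.86767284e-05] centre [0.64751796 0.03891978] x [ 0.95289834 -0.30328988] yaw -0.30814326007959647
(np.float64(0.38641839618423374), array([7.69488950e-01, 9.86767284e-05]), array([0.64751796, 0.03891978]), array([ 0.95289834, -0.30328988]), array([0.30328988, 0.95289834]))
```

View pics/s1.png

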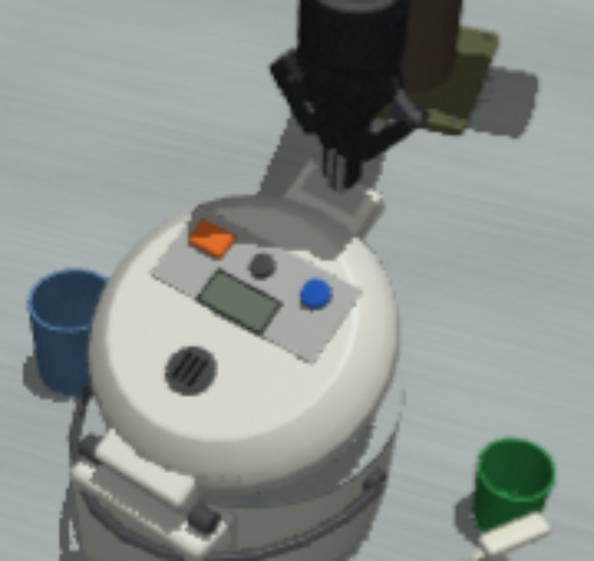

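The fingertip sits on the pad near its centre (crop pixel 340,185), and the lid has followed down to about 0.39 rad. I'll carry on along the arc.

```bash
python3 -m jog '[3,0,6,0, 6,0,12,0, 9,0,18,0, 12,0,25,0, 15,0,32,0, 17,0,38,0, 19,0,44,0, 21,0,51,0, 23,0,57,0, 25,0,64,0, 26,0,71,0, 28,0,78,0, 29,0,85,0, 31,0,91,0, 31,0,95,0, 32,0,99,0, 32,0,102,0]' 0
python3 - <<'E'
from plan import *
print(rel(tcp(0)))
E
```

```text
time: 4.03
eef_pos: [0.519, 0.0865, 0.1988]
ee_rot: [-0.49, -3.103, 0.0]
wrist_force: [-3.8, 0.8, 2.8]
grip_width: -0.0001
grasp_force: 2.0
[-1.6 -2.8  3.8]
```

```bash
python3 -m jog '[0,0,2,0, 0,0,3,0, 0,0,4,0, 0,0,5,0, 0,0,6,0, 0,0,6,0, 0,0,6,0]' 0
```

```text
time: 4.62
eef_pos: [0.5188, 0.0867, 0.1948]
ee_rot: [-0.49, -3.102, 0.0]
wrist_force: [-9.4, 0.1, 15.4]
grip_width: -0.0001
grasp_force: 7.4
```

```bash
python3 -m jog '[0,0,-10,0, 0,0,-25,0, 0,0,-45,0, 0,0,-70,0, 0,0,-80,0, 0,0,-80,0]' 0
python3 - <<'E'
from m import *
from plan import rel
o=get_obs();print(o["eef_pos"],o["wrist_force"])
t=grab_frame("top")[0];s=grab_frame("scene")[0]
cv2.imwrite("pics/s2.png",cv2.resize(s[90:260,240:420],None,fx=3.3,fy=3.3)[:,:,::-1])
cv2.imwrite("pics/t2.png",cv2.resize(t[110:260,220:440],None,fx=3.6,fy=3.6)[:,:,::-1])
try:
    cooker(t,s)
except Exception as e: print(e)
E
```

```text
time: 5.12
eef_pos: [0.5208, 0.0866, 0.2756]
ee_rot: [0.49, 3.097, 0.002]
wrist_force: [0.1, -0.8, -0.6]
grip_width: 0.0003
grasp_force: 0.0
[0.52082473 0.08659759 0.27558054] [ 0.06768829 -0.79044211 -0.57783749]
blue (array([0.61985663, 0.10116196, 0.20020488]), np.float64(0.0009582286854041195)) orange (array([0.59124557, 0.00714322, 0.19911398]), np.float64(0.006069361799883567)) 0.09828176662927879
theta 0.0037922632054507854 hinge [0.77179875 0.00356139] centre [0.64934328 0.04082609] x [ 0.95668335 -0.29113049] yaw -0.29540830170333815
```

View pics/s2.png

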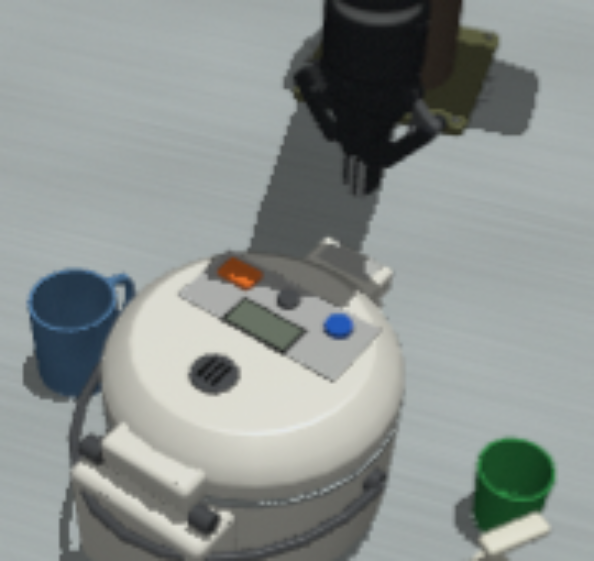

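View pics/t2.png

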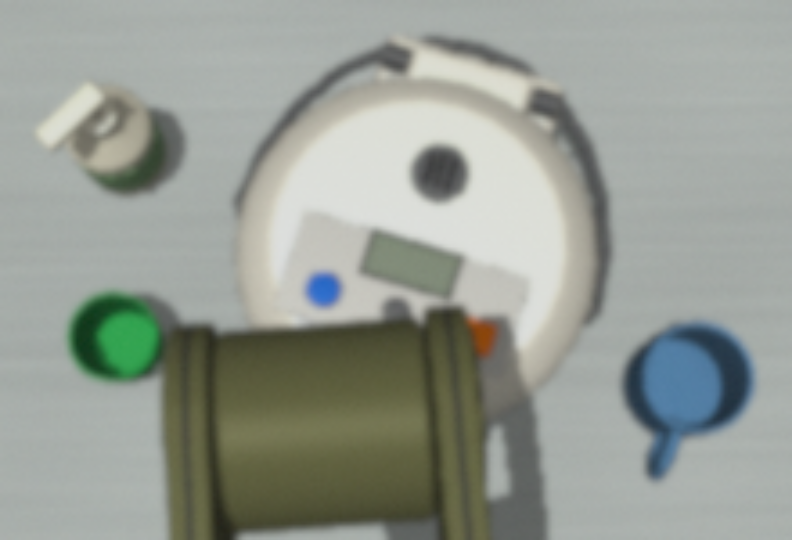

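The lid is shut (angle about 0.004), and it stays shut with the arm clear. The blue key is at crop (323,288) in the top view, which gives (0.619, 0.1015), in line with the model. The bystanders haven't moved.

```bash
python3 -m jog '[-15,8,0,0, -40,20,0,0, -65,32,0,0, -82,41,0,0, -89,45,10,0, -89,45,20,0, -89,45,20,0, -89,45,20,0]' 0
python3 - <<'E'
from plan import *
o=get_obs();print(o["eef_pos"],o["wrist_force"]);print(rel([.619,.1015,.224]),rel([.619,.1015,.220]))
E
```

```text
time: 5.88
eef_pos: [0.6157, 0.1017, 0.2494]
ee_rot: [-0.49, -3.098, 0.002]
wrist_force: [-0.4, 0.3, 0.0]
grip_width: 0.0002
grasp_force: 0.0
[0.61570461 0.10171365 0.24935657] [-0.38935799  0.31638046  0.0073212 ]
[-3.3  0.9 25.3] [-3.3  0.9 29.3]
```

```bash
python3 -m jog '[-3,1,10,0, -3,1,18,0, -3,1,24,0, -3,1,26,0, -3,1,28,0, -3,1,29,0, -3,1,29,0, -3,1,29,0, -3,1,29,0]' 0
```

```text
time: 6.63
eef_pos: [0.6211, 0.102, 0.224]
ee_rot: [0.49, 3.102, 0.0]
wrist_force: [-0.3, 1.1, 1.1]
grip_width: -0.0001
grasp_force: 0.7
```

```bash
python3 -m jog '[0,0,1,0, 0,0,2,0, 0,0,3,0, 0,0,3,0, 0,0,3,0]' 0
```

```text
time: 7.05
eef_pos: [0.6211, 0.102, 0.2207]
ee_rot: [0.491, 3.102, 0.0]
wrist_force: [-1.0, 0.0, 4.0]
grip_width: -0.0003
grasp_force: 1.8
```

```bash
python3 -m jog '[0,0,1,0, 0,0,1,0, 0,0,1,0, 0,0,1,0]' 0; python3 -m jog '[0,0,-5,0, 0,0,-15,0, 0,0,-25,0, 0,0,-30,0, 0,0,-30,0, 0,0,-30,0]' 0
python3 - <<'E'
from plan import *
o=get_obs();print(o["eef_pos"],o["wrist_force"]);print(rel([.5893,.010,.245]),c-.046*x-.048*y)
E
```

```text
time: 7.38
eef_pos: [0.6211, 0.102, 0.2197]
ee_rot: [0.49, 3.102, 0.0]
wrist_force: [-0.5, 0.2, 5.2]
grip_width: 0.0003
grasp_force: 2.4
time: 7.88
eef_pos: [0.621, 0.1019, 0.2499]
ee_rot: [0.491, 3.102, 0.0]
wrist_force: [-0.1, -1.0, 0.2]
grip_width: 0.0003
grasp_force: 0.0
[0.6210156  0.10189527 0.24985721] [-0.10517343 -1.03247935  0.22639251]
[  1.8 -97.2   4.8] [0.58860254 0.01067082]
```

Blue bottomed at 5.2 N and was let up. Next is the orange key: move across, then down to z ≈ 0.2197.

```bash
python3 -m jog '[0,-15,0,0, 0,-40,0,0, 1,-65,0,0, 2,-85,0,0, 2,-96,0,0, 2,-97,0,0, 2,-97,0,0, 2,-97,10,0, 2,-97,18,0, 2,-97,23,0, 2,-97,26,0, 2,-97,28,0, 2,-97,29,0, 2,-97,29,0, 2,-97,29,0, 2,-97,29,0]' 0
```

```text
time: 9.22
eef_pos: [0.5894, 0.0105, 0.221]
ee_rot: [0.49, 3.102, 0.001]
wrist_force: [-0.8, 1.7, 3.6]
grip_width: 0.0
grasp_force: 1.7
```

```bash
python3 -m jog '[0,0,1,0, 0,0,2,0, 0,0,2,0, 0,0,2,0, 0,0,2,0]' 0; python3 -m jog '[0,0,-5,0, 0,0,-20,0, 0,0,-45,0, 0,0,-80,0, 20,0,-100,0, 55,0,-100,0, 90,0,-100,0, 125,0,-100,0, 155,0,-100,0, 165,0,-100,0, 165,0,-100,0, 165,0,-100,0]' 0
python3 - <<'E'
from h import *
s=grab_frame("scene")[0];cv2.imwrite("pics/s3.png",s[:,:,::-1])
E
```

```text
time: 9.63
eef_pos: [0.5894, 0.0104, 0.2196]
ee_rot: [0.49, 3.102, 0.001]
wrist_force: [-4.0, 3.2, 6.6]
grip_width: -0.0004
grasp_force: 3.6
time: 10.63
eef_pos: [0.4324, 0.0609, 0.3184]
ee_rot: [0.49, 3.101, -0.001]
wrist_force: [0.1, 0.3, 0.1]
grip_width: 0.0004
grasp_force: 0.0
```

View pics/s3.png

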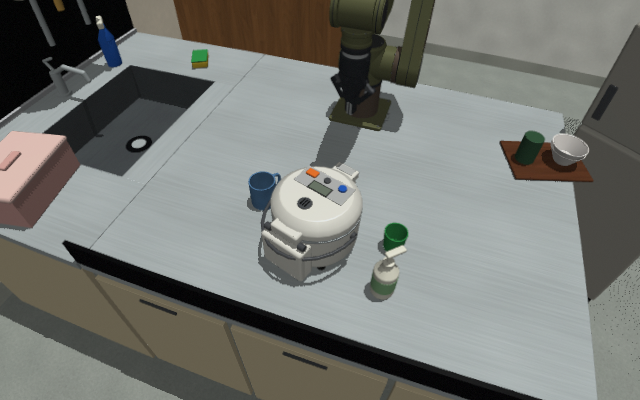

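The lid is shut (keys at (312,173) and (342,188)). The mug, measuring cup and soap bottle stand where they were, and the arm is clear.

```bash
python3 -c "
from workcell import *
print(finish_job())"
```

```text
the job is handed in; nothing more can be done
None
```

I handed the job in at about 10.7 s: the lid is shut and stayed shut, the blue menu key was pressed to its stop (about 5 N) and let up, then the orange cook key was pressed to its stop (about 7 N), with the mug, soap bottle and measuring cup untouched; no verdict came back.

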